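# Find the stamped bracket and send it down the roller line

### The arm

A 7-joint arm with a two-finger parallel gripper is mounted at the origin on the work surface; the furniture and walls round the work are solid. World frame = base frame: x ahead of the robot, y to its left, z up, the work surface at z = 0. Lengths are in m, angles in rad, forces in N, time in s.
With the tool pointing down it reaches from about 0.4 to 0.85 m from the base axis. Payload 4.5 kg.
Tool frame: the origin (TCP) lies on the centre line of the jaws, within the pads' length; the fingertips stand r.tip_reach ahead of it and the grasp point (between the pads) lies 3 mm ahead of it (r.tip_reach is the distance from the TCP to the fingertips, in m); z points along the fingers, y is the line along which they close (so a half turn about z gives the same grasp; the last joint's range is limited). The gripper opens to 88 mm and grips with 3 to 60 N. Pads are 18 mm wide; open, the fingers measure 123 mm over their backs; the gripper's body (75 mm by 187 mm) begins 45 mm behind the grasp point.
Start: joints at [-1.099, 0.689, -0.195, 1.565, 0.157, 0.902, -0.215], TCP at [0.265, 0.566, 0.261] pointing down, gripper open.
Joint ranges: [-3.01, 3.01], [-0.46, 2.08], [-1.47, 1.51], [0.13, 2.56], [-1, 4.14], [0.04, 2.09], [-2.66, 2.66]. Speed limits (rad/s): [2.57, 2.57, 3.14, 3.14, 3.14, 3.14, 3.14].

### API

Orientations are given as a unit quaternion [x, y, z, w].
In Python, from plant import readout, eyes, ticket, r gives the robot as it stands. The module is installed in compiled form; this text tells all that it offers.
- The arm moves only by the tool carry_out, never from a script. Its argument "motion" is a list that holds one entry, the list of rows, each a list of 7 numbers: the shift along the tool's x, y, z in mm, then the turn, a rotation vector about the tool's x, y, z in rad, then the opening in per cent of the stroke, from 0 (shut) to 100 (fully open). In form: [[[dx, dy, dz, ax, ay, az, claw], ...]]. A call has 1 to 8 rows; each row shifts and turns the commanded pose from where the row before left it, along the tool's axes as they then stand; what a row does not reach is not made up. A row lasts 1/10 s, in which the tool goes at most 50 mm and 8.59 degrees, less where a joint would pass 70% of its speed; a pose out of reach is approached as far as the arm can. A call is refused whole if a number of a shift passes 50 or a number of a turn 0.15, either way. A call with a gripper value outside its range is refused whole. The fingers move at their own pace and stop on an object; "squeeze" is the grip in N (left out, the last holds). Time passes only in rows, so rows that do not move let the fingers close. It gives the time, the measured TCP pose, the force and the opening at its end, in the units of the state.
- readout.get_state(): the state, without advancing time (a new reading comes with each control period).
- eyes.snapshot(name): name is "scene" or "top" or "wrist"; returns a dict with "pixels" (384x512x3 uint8, red, green, blue), "K" (3x3 intrinsics, pixels), "dist_coeffs" ([k1, k2, p1, p2, k3] as OpenCV has them; the pictures are not rectified), "origin" and "attitude" of the camera in the world. Camera axes: x right, y down, z forward; pixel columns grow to the right and rows downward; lengths in m; the calibration is good to about 2 mm. A picture is of the moment at which its call begins. There is no depth.
- ticket.finish_job(): hands the job in, once; it reports no verdict.
The state is a dict: "clock": time; "q": joint angles; "qd": joint speeds; "joint_torque": joint torques, N m; "tool_pos": TCP position; "eef_rot": TCP orientation; "contact_force": force on the tool from outside, world axes, zero at the start; "moment": the same for the moment, N m; "opening": opening from 0.0 (shut) to 1.0 (fully open).
Only numpy, scipy, OpenCV 4.12 (cv2) and the standard library are available. Lean on these libraries where they do the work, as an engineer would, in place of code of your own. Each camera call takes 0.05 s, during which the arm holds its last target. There are 200 camera calls.

### The job

Two steel angle brackets stand on the plywood inspection deck; one of them has passed inspection and carries the inspector's stamp (a bright ground spot with a punched ring) on the underside of its foot. With the fingertips only, tip both brackets over backwards, away from you, so that each lies on the back of its upright with the underside of its foot facing you; then push the stamped one straight back along the rollers until it sits flat against the end stop. Leave the other lying on the deck, pick nothing up, and do not disturb the tools around.

Things in the scene. Friction and masses are not known exactly. Their poses are not given: they have to be found in the camera images.
- roller_line: Fixed low stand, grey side rails 360 mm apart rising 15 mm above its deck. Front part: plywood inspection deck, top 45 mm above the platen, x from -105 to +105 mm. Behind it the roller line, then the end stop. Origin: on the platen below the deck's middle; x along the line, away from the robot and somewhat to its left, y left, z up.
- deck_centre (a point): Middle of the deck's top. From here the roller line lies ahead in x: six free-turning 20 mm rollers across the whole width at x = 118 to 243 mm, their tops level with the deck (0.6 mm lower), so that a bracket slides from the deck onto them.
- stop_face (a point): Middle of the front face of the end stop (steel angle across the line, 42 mm high above the deck), at deck height, 255 mm ahead of deck_centre. A bracket on its back that touches it has its heel 95 mm in front of it. One pushed askew into the stop stays askew, so square it up first, for instance by pushing on its foot with two fingertips some 40 mm apart.
- stamped_bracket: Dark steel angle bracket, 80 mm wide, 6 mm plate, 0.5 to 1 kg, with a 48 mm bright round spot and dark ring under its foot. Origin: middle of the outer bottom heel edge, about which it tips backwards. Upright at the start: foot flat, 75 mm from heel towards the robot (own -x), upright plate 95 mm high at the heel (own z). Tipped back: z points away from the robot, x down.
- stamped_top (a point): Middle of the stamped bracket's upright, top edge, outer face: 95 mm above its origin along z. The inner face, 6 mm nearer the robot, is bare in its upper half; on the centre line of the corner a gusset 6 mm thick reaches 48 mm above the deck and 48 mm along the foot. Centre of mass 20 mm in front of the heel, 28 mm up: pushed near the top it falls over backwards past about 37 degrees.
- plain_bracket: The other bracket, the same in every way and with the same frame, but with nothing under its foot. Which of the two stands on the left differs from run to run. Tipped on its back a bracket is 95 mm long and its foot stands 75 mm high at the robot's side.
- plain_top (a point): The same point on the plain bracket as stamped_top on the stamped one.
- soapstone_holder: Slim steel soapstone holder, 14 x 148 x 11 mm, lying on the deck between the brackets, along the line; bystander. Origin: centre of its underside.
- weld_magnet: Blue arrow welding magnet, 26 x 87 x 19 mm, on the platen at the left of the deck; bystander. Origin: centre of its underside.
- hex_bolt: M16 bolt on its side, 61 mm long, on the platen at the right front; bystander. Origin: centre of its underside.
- spanner: Combination spanner, 36 x 206 x 10 mm, on the platen at the right; bystander. Origin: centre of its underside.
- cold_chisel: Dark steel cold chisel, 22 x 170 x 16 mm, on the platen at the right; bystander. Origin: centre of its underside.
- tube_offcut: Square steel tube offcut, 38 x 85 x 38 mm, on the platen at the left; bystander. Origin: centre of its underside.
- spatter_spray: Aerosol can, 66 mm across and 196 mm high, standing on the platen at the far left; bystander. Origin: centre of its underside.
There are look-alikes about, which are no part of the job. Leave any blue or purple look-alike of the stamped_bracket alone.

How it is judged:
By the outcome, as a careful person would: the job done as asked, in the order asked, and still so for the second after the job is handed in, with the robot touching nothing.
It also fails if it takes over 58 s, if anything falls off the work surface, if the arm or the gripper's body presses on something with over 40 N, if the wrist force passes 120 N, or if a joint passes its speed limit or range.

## Working session

There is one attempt and no reset: what is moved stays moved. The work goes in short steps, Python scripts to look and compute and a tool call to move; the robot and the scene stay as the last step left them, time stands still between calls to the robot, and variables do not carry over. Pictures are saved under pics/ and viewed, on a budget of 14 in all, crops included, one or two more only if the job needs it, and the job is handed in when it is done.

Besides the shell and the picture viewer there is one more tool, called after ">>>" in YAML: its name, and indented under it one key for each argument. carry_out: Moves the arm, as the interface text tells. Its arguments: {"type":"object","properties":{"motion":{"type":"array","items":{"type":"array","items":{"type":"array","items":{"type":"number"}}}},"squeeze":{"type":"number"}},"required":["motion"]}

```bash
mkdir -p pics; python3 - <<'E'
from plant import readout, eyes, r
import cv2
print(readout.get_state(), r.tip_reach)
for n in("scene","top"):
    s=eyes.snapshot(n); cv2.imwrite(f"pics/{n}0.png",cv2.resize(s["pixels"][:,:,::-1],(768,576))); print(n,s["K"],s["dist_coeffs"],s["origin"],s["attitude"])
E
```

```text
{'clock': 0.0, 'q': array([-1.09921643,  0.68999738, -0.19449284,  1.56633951,  0.15729335,
        0.90251823, -0.21511467]), 'qd': array([-0.00054026,  0.00160223,  0.00123319, -0.00011531, -0.00020028,
       -0.00030046, -0.00060746]), 'joint_torque': array([-3.40578772e-04, -5.27562046e+01, -1.26696356e+00, -1.53431010e+01,
       -5.26156614e-02,  6.32193260e-03,  1.52779421e-04]), 'tool_pos': array([0.26475471, 0.56549238, 0.25990232]), 'eef_rot': array([ 2.17122307e-01,  9.76143958e-01, -9.27024335e-04, -1.31697109e-04]), 'contact_force': array([-0.29800168, -0.04178339, -0.67000931]), 'moment': array([-0.00332515, -0.04347831,  0.00809497]), 'opening': 0.9982028266563987} 0.022
scene [[389.01888198   0.         255.67115977]
 [  0.         389.01888198 185.84946494]
 [  0.           0.           1.        ]] [-0.03871963  0.          0.          0.          0.        ] [-0.22493119 -0.37109346  1.10257301] [ 0.79159432 -0.50535857  0.17664732 -0.29459611]
top [[463.72992294   0.         256.06941677]
 [  0.         463.72992294 196.00175199]
 [  0.           0.           1.        ]] [-0.14384496  0.          0.          0.          0.        ] [0.29005175 0.00160224 1.51463206] [-0.70016235  0.71032865 -0.05292324  0.04904105]
```

View pics/scene0.png

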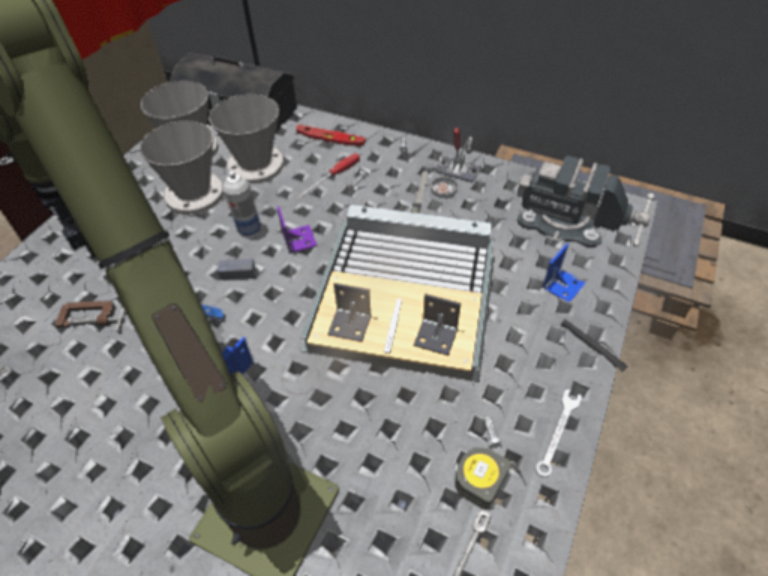

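View pics/top0.png

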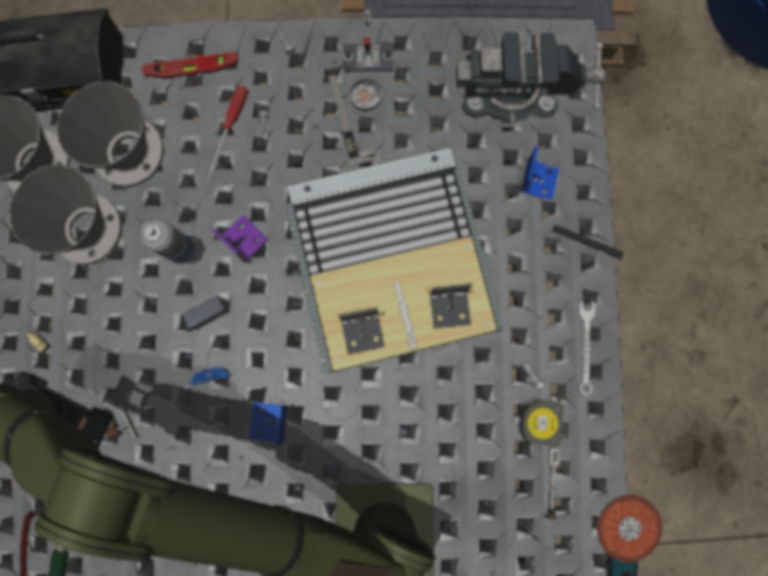

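The deck is centred near (405,300) in the top view. The two dark brackets on it are at (362,330) on the left and (450,305) on the right, with the soapstone holder between them at (404,313). Possible look-alikes are purple (240,237), blue (540,180) and blue (268,423), plus the magnet at (210,376). None of those stand on the deck, so I'll check the deck pair in a close crop.

```bash
cat > h.py <<'E'
import numpy as np, cv2
from scipy.spatial.transform import Rotation as R
from plant import readout, eyes, r
def ray(s,pts,z):
    u=cv2.undistortPoints(np.array(pts,float).reshape(-1,1,2),s["K"],s["dist_coeffs"])[:,0]
    d=R.from_quat(s["attitude"]).apply(np.c_[u,np.ones(len(u))]); o=np.array(s["origin"])
    return o+d*((np.array(z)-o[2])/d[:,2])[:,None]
def proj(s,P):
    Rm=R.from_quat(s["attitude"]).as_matrix().T
    return cv2.projectPoints(np.array(P,float),cv2.Rodrigues(Rm)[0],-Rm@np.array(s["origin"]),s["K"],s["dist_coeffs"])[0][:,0]
E
python3 - <<'E'
from h import *
s=eyes.snapshot("top"); c=s["pixels"][95:255,185:345,::-1]
t=eyes.snapshot("scene"); d=t["pixels"][130:250,200:340,::-1]
a=cv2.resize(c,(600,600),interpolation=cv2.INTER_CUBIC); cv2.imwrite("pics/c1.png",a)
cv2.imwrite("pics/c2.png",cv2.resize(d,(700,600),interpolation=cv2.INTER_CUBIC))
E
```

```text
(no output)
```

View pics/c1.png

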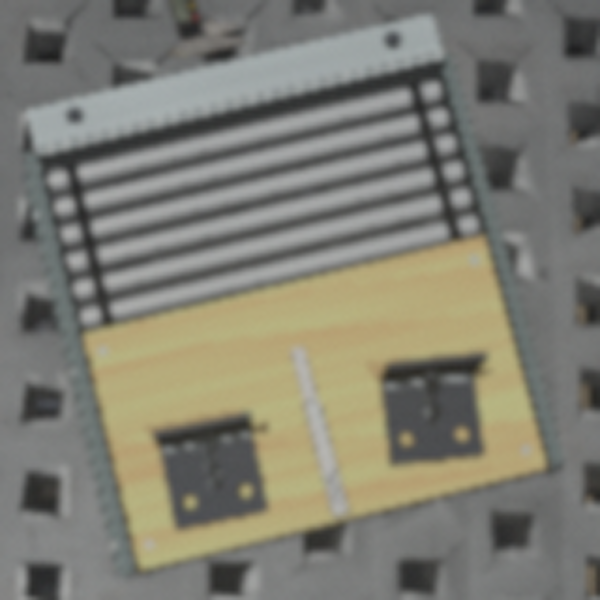

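View pics/c2.png

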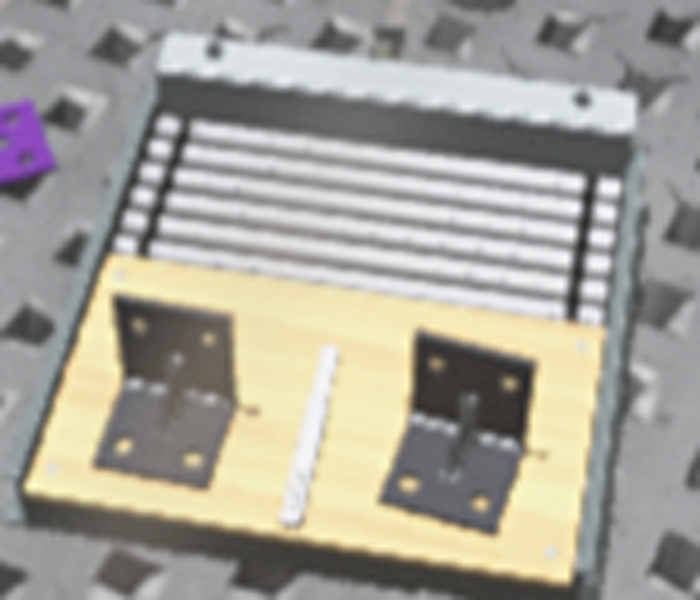

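```bash
python3 - <<'E'
from h import *
s=eyes.snapshot("top")
def c(p,z): 
    p=(np.array(p,float)+.5)/3.75-.5+[185,95]; return ray(s,p,[z]*len(p))[:,:2]
D=c([(137,573),(548,468),(85,333),(487,237)],.045); print(D)
ctr=D.mean(0); x=(D[2]+D[3]-D[0]-D[1]); y=D[0]+D[2]-D[1]-D[3]
ax=np.arctan2(x[1],x[0]); ay=np.arctan2(-y[0],y[1]); print(ctr,ax,ay,np.linalg.norm(x)/2,np.linalg.norm(y)/2)
S=c([(42,157),(445,65)],.087); 
a=(ax+ay)/2; M=np.array([[np.cos(a),-np.sin(a)],[np.sin(a),np.cos(a)]]) # line->world
L=lambda p:(p-ctr)@M*1000
print("stop",L(S),np.arctan2(-(S[0]-S[1])[0],(S[0]-S[1])[1]))
for n,f,t in(("L",[(179,527),(267,511)],[(155,430),(248,414)]),("R",[(392,463),(484,453)],[(383,370),(487,356)])):
    F=c(f,.051);T=c(t,.140)
    for q in(F,T):
        d=q[0]-q[1]; print(n,q.mean(0),L(q).round(1).tolist(),np.linalg.norm(d),np.arctan2(-d[0],d[1]))
    print(np.linalg.norm(F.mean(0)-T.mean(0)))
h=c([(298,348),(341,513)],.056);print("holder",h,L(h))
E
```

```text
[[ 0.34098517  0.10458759]
 [ 0.42458484 -0.24555727]
 [ 0.54667153  0.14831003]
 [ 0.62638979 -0.20003154]]
[ 0.48465783 -0.0481728 ] 0.21561400206746448 0.22969047167983642 0.208575168799287 0.3586628019975906
stop [[ 252.47256577  177.97205977]
 [ 251.33692958 -175.42491076]] 0.21943876201208334
L [0.38515788 0.03146378] [[-77.3, 137.2], [-81.6, 62.1]] 0.07525169094241908 0.16618816252491858
L [0.45684166 0.04588581] [[-3.9, 135.4], [-8.8, 60.4]] 0.07511193531424751 0.15772334548181452
0.07312017271769053
R [ 0.43405113 -0.15114953] [[-67.0, -50.2], [-77.2, -128.3]] 0.07872570129642982 0.09271037317674656
R [ 0.50177027 -0.1416405 ] [[0.3, -52.9], [-8.2, -137.0]] 0.08455126840023472 0.12093713353119297
0.068383501864256
holder [[ 0.52921717 -0.03399986]
 [ 0.38843116 -0.06770055]] [[ 46.58902452   3.98361691]
 [-98.1634052    2.20278814]]
```

The crop shows both deck brackets are dark steel with brass-coloured holes, and both stand upright, so they are the right pair. The left one's top edge runs (155,430)–(248,414) and the right one's (383,370)–(487,356) in the top crop. The measured deck of 209 x 359 mm, stop at 252 mm and 75–84 mm widths all fit the stated sizes. I'll move to the left bracket first.

>>> carry_out:
  motion:
    - [[0,0,0,0,0,-0.12,40],[0,0,0,0,0,-0.12,40],[0,0,0,0,0,-0.12,40],[0,0,0,0,0,-0.12,40],[0,0,0,0,0,-0.12,40],[-4,-34,0,0,0,0,40],[-4,-34,0,0,0,0,40],[-4,-34,0,0,0,0,40]]

```text
clock: 1.05
tool_pos: [0.2935, 0.4662, 0.2605]
eef_rot: [-0.081, 0.997, -0.0, -0.0]
contact_force: [0.9, -0.1, -0.1]
opening: 0.404
```

>>> carry_out:
  motion:
    - [[-4,-34,0,0,0,0,40],[-4,-34,0,0,0,0,40],[-4,-34,0,0,0,0,40],[-4,-34,0,0,0,0,40],[-4,-34,0,0,0,0,40],[-4,-34,0,0,0,0,40],[-4,-34,0,0,0,0,40],[-4,-34,0,0,0,0,40]]

```text
clock: 1.85
tool_pos: [0.3691, 0.2028, 0.2608]
eef_rot: [-0.081, 0.997, 0.0, 0.0]
contact_force: [0.8, 0.7, -1.0]
opening: 0.399
```

>>> carry_out:
  motion:
    - [[-4,-34,0,0,0,0,40],[-4,-34,0,0,0,0,40],[-4,-34,0,0,0,0,40],[-4,-34,0,0,0,0,40],[-4,-34,0,0,0,0,40],[0,0,15,0,0,0,40],[0,0,15,0,0,0,40],[0,0,0,0,0,0,40]]

```text
clock: 2.65
tool_pos: [0.4152, 0.039, 0.2297]
eef_rot: [-0.081, 0.997, -0.0, -0.001]
contact_force: [-0.4, 0.2, -0.5]
opening: 0.4
```

>>> carry_out:
  motion:
    - [[0,0,25,0,0,0,40],[0,0,25,0,0,0,40],[0,0,25,0,0,0,40],[0,0,17,0,0,0,40],[0,0,0,0,0,0,40]]

```text
clock: 3.15
tool_pos: [0.4155, 0.0399, 0.1377]
eef_rot: [-0.082, 0.997, -0.0, -0.001]
contact_force: [0.4, -0.2, 0.7]
opening: 0.403
```

```bash
python3 - <<'E'
from h import *
t=eyes.snapshot("scene"); d=t["pixels"][100:250,190:350,::-1]
w=eyes.snapshot("wrist")["pixels"][:,:,::-1]
a=np.hstack([cv2.resize(d,(400,375)),cv2.resize(w,(400,300))[[*range(300)]+[299]*75]]); cv2.imwrite("pics/p3.png",a)
s=readout.get_state();print(s["tool_pos"],s["contact_force"])
E
```

```text
[0.41626402 0.03993861 0.1392176 ] [ 0.02992105 -0.11834473  0.00867967]
```

View pics/p3.png

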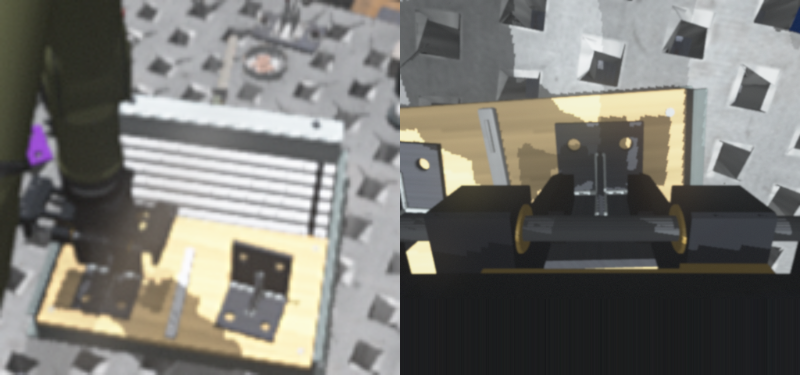

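The wrist view shows the two fingers centred either side of the gusset at (600,185), and the scene view agrees. Now I'll push.

>>> carry_out:
  motion:
    - [[-7,0,0,0,0,0,40],[-7,0,0,0,0,0,40],[-7,0,0,0,0,0,40],[-5,0,0,0,0,0,40],[-5,0,0,0,0,0,40],[-5,0,0,0,0,0,40],[-5,0,0,0,0,0,40],[-5,0,0,0,0,0,40]]

```text
clock: 4.05
tool_pos: [0.4615, 0.047, 0.1385]
eef_rot: [-0.081, 0.997, -0.0, -0.0]
contact_force: [-1.5, 0.4, 0.1]
opening: 0.404
```

>>> carry_out:
  motion:
    - [[-5,0,0,0,0,0,40],[-5,0,0,0,0,0,40],[-5,0,0,0,0,0,40],[-5,0,0,0,0,0,40],[-5,0,0,0,0,0,40],[-5,0,0,0,0,0,40]]

```text
clock: 4.65
tool_pos: [0.4917, 0.052, 0.1388]
eef_rot: [-0.081, 0.997, 0.0, 0.0]
contact_force: [-0.5, -0.2, 0.7]
opening: 0.404
```

```bash
python3 - <<'E'
from h import *
t=eyes.snapshot("scene"); d=t["pixels"][100:250,190:350,::-1]
w=eyes.snapshot("wrist")["pixels"][:,:,::-1]
a=np.hstack([cv2.resize(d,(400,375)),cv2.resize(w,(400,300))[[*range(300)]+[299]*75]]); cv2.imwrite("pics/p4.png",a)
s=readout.get_state();print(s["tool_pos"],s["contact_force"])
E
```

```text
[0.49209213 0.05212518 0.13879618] [-0.17182571 -0.04858558  0.24313843]
```

View pics/p4.png

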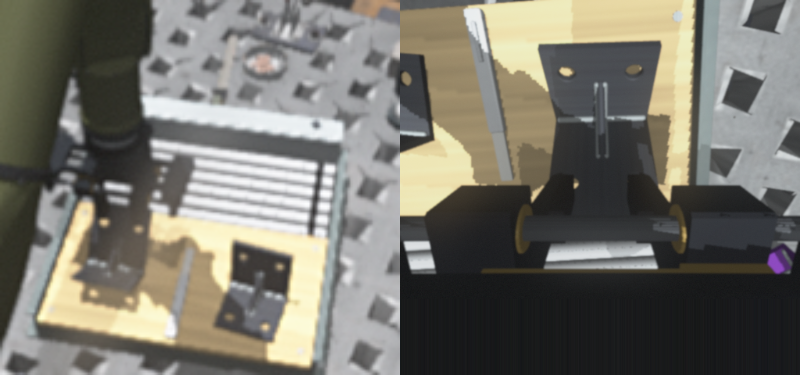

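The foot has lifted clear of the deck and the push force is near zero, so it is close to its balance point. I'll keep going.

>>> carry_out:
  motion:
    - [[-5,0,0,0,0,0,40],[-5,0,0,0,0,0,40],[-5,0,0,0,0,0,40],[-5,0,0,0,0,0,40],[-5,0,0,0,0,0,40],[0,0,0,0,0,0,40],[0,0,0,0,0,0,40],[0,0,0,0,0,0,40]]

```text
clock: 5.55
tool_pos: [0.5153, 0.0558, 0.1386]
eef_rot: [-0.081, 0.997, -0.0, -0.0]
contact_force: [0.4, 0.3, 0.5]
opening: 0.4
```

```bash
python3 - <<'E'
from h import *
t=eyes.snapshot("scene"); d=t["pixels"][100:250,190:350,::-1]
w=eyes.snapshot("wrist")["pixels"][:,:,::-1]
a=np.hstack([cv2.resize(d,(400,375)),cv2.resize(w,(400,300))[[*range(300)]+[299]*75]]); cv2.imwrite("pics/p5.png",a)
s=readout.get_state();print(s["tool_pos"],s["contact_force"])
E
```

```text
[0.5153617  0.05582194 0.13869023] [-0.23180631 -0.1691195   0.38204662]
```

View pics/p5.png

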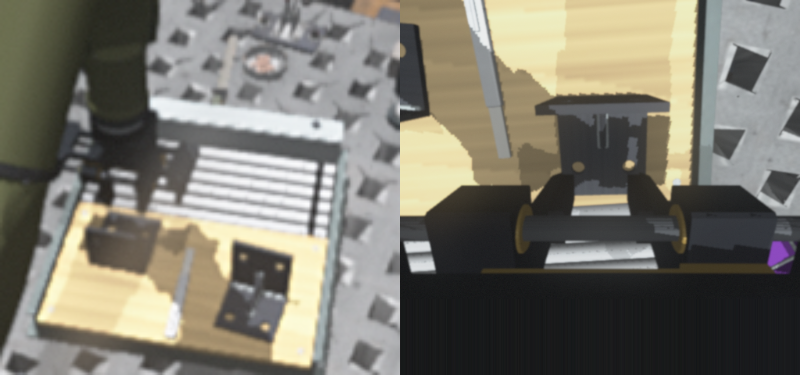

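The left bracket now lies on its back with the foot upright at (120,245) in the scene half. I'll raise the tool and go to the right bracket.

>>> carry_out:
  motion:
    - [[0,0,-30,0,0,0,40],[0,0,-32,0,0,0.057,40],[10,-28,0,0,0,0,40],[10,-28,0,0,0,0,40],[11,-28,0,0,0,0,40],[11,-28,0,0,0,0,40],[11,-28,0,0,0,0,40],[11,-28,0,0,0,0,40]]

```text
clock: 6.45
tool_pos: [0.469, -0.119, 0.2007]
eef_rot: [-0.053, 0.999, -0.0, -0.0]
contact_force: [0.9, 0.2, 0.5]
opening: 0.402
```

>>> carry_out:
  motion:
    - [[10,-28,0,0,0,0,40],[0,0,20,0,0,0,40],[0,0,20,0,0,0,40],[0,0,23,0,0,0,40],[0,0,0,0,0,0,40]]

```text
clock: 6.95
tool_pos: [0.461, -0.1465, 0.1359]
eef_rot: [-0.053, 0.999, 0.0, -0.002]
contact_force: [-0.0, -0.3, 0.7]
opening: 0.398
```

```bash
python3 - <<'E'
from h import *
t=eyes.snapshot("scene"); d=t["pixels"][100:250,190:350,::-1]
w=eyes.snapshot("wrist")["pixels"][:,:,::-1]
a=np.hstack([cv2.resize(d,(400,375)),cv2.resize(w,(400,300))[[*range(300)]+[299]*75]]); cv2.imwrite("pics/p6.png",a)
s=readout.get_state();print(s["tool_pos"],s["contact_force"])
E
```

```text
[ 0.46246697 -0.14659468  0.13785434] [0.40724191 0.48568866 0.22067275]
```

View pics/p6.png

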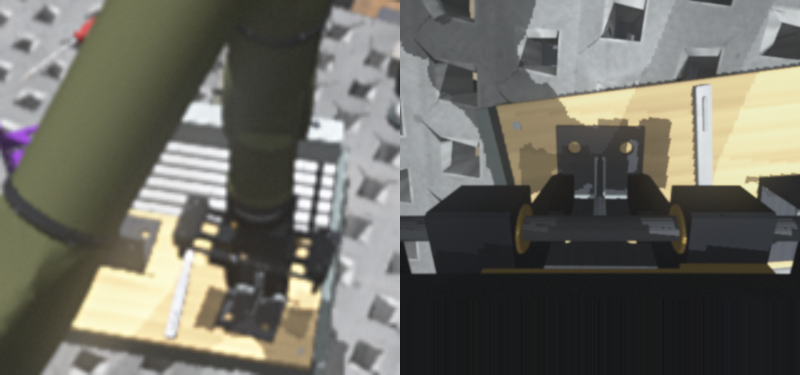

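The tool is centred on the right bracket too: the gusset is at (600,185) between the fingers. I'll make the same push.

>>> carry_out:
  motion:
    - [[-7,0,0,0,0,0,40],[-7,0,0,0,0,0,40],[-7,0,0,0,0,0,40],[-5,0,0,0,0,0,40],[-5,0,0,0,0,0,40],[-5,0,0,0,0,0,40],[-5,0,0,0,0,0,40],[-5,0,0,0,0,0,40]]

```text
clock: 7.85
tool_pos: [0.5084, -0.142, 0.1375]
eef_rot: [-0.053, 0.999, 0.0, -0.0]
contact_force: [-1.1, 0.2, 0.0]
opening: 0.401
```

>>> carry_out:
  motion:
    - [[-5,0,0,0,0,0,40],[-5,0,0,0,0,0,40],[-5,0,0,0,0,0,40],[-5,0,0,0,0,0,40],[-5,0,0,0,0,0,40],[-5,0,0,0,0,0,40],[-5,0,0,0,0,0,40],[-5,0,0,0,0,0,40]]

```text
clock: 8.65
tool_pos: [0.5487, -0.1377, 0.1377]
eef_rot: [-0.053, 0.999, 0.0, 0.0]
contact_force: [-1.1, -1.2, -0.0]
opening: 0.401
```

>>> carry_out:
  motion:
    - [[-5,0,0,0,0,0,40],[-5,0,0,0,0,0,40],[-5,0,0,0,0,0,40],[0,0,0,0,0,0,40],[0,0,0,0,0,0,40],[0,0,0,0,0,0,40]]

```text
clock: 9.25
tool_pos: [0.5628, -0.1363, 0.1376]
eef_rot: [-0.053, 0.999, -0.0, -0.0]
contact_force: [-0.1, 0.3, 0.0]
opening: 0.398
```

```bash
python3 - <<'E'
from h import *
t=eyes.snapshot("scene"); d=t["pixels"][100:250,190:350,::-1]
w=eyes.snapshot("wrist")["pixels"][:,:,::-1]
a=np.hstack([cv2.resize(d,(400,375)),cv2.resize(w,(400,300))[[*range(300)]+[299]*75]]); cv2.imwrite("pics/p7.png",a)
s=readout.get_state();print(s["tool_pos"],s["contact_force"])
E
```

```text
[ 0.56281966 -0.13627563  0.13769309] [ 0.37164461 -0.09317151 -0.0383658 ]
```

View pics/p7.png

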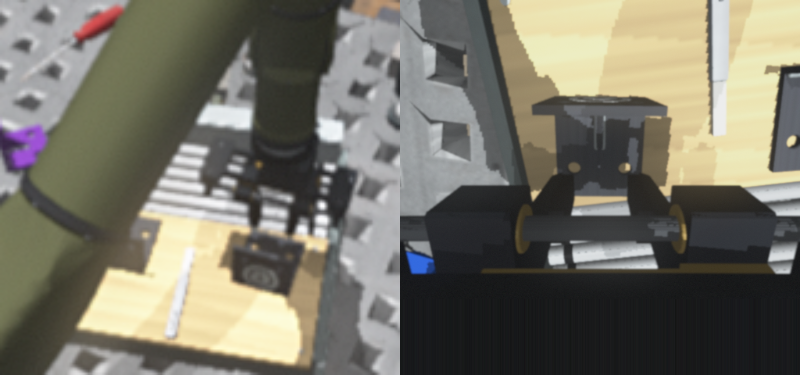

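The right-hand bracket shows the ring under its foot, at (260,275) in the scene half, so it is the stamped one. It now lies on its back. I'll raise the tool, back off to the robot side and line up with the rollers.

>>> carry_out:
  motion:
    - [[0,0,-30,0,0,0,40],[0,0,-32,0,0,0,40],[0,0,0,0,0,-0.115,40],[26,2,0,0,0,0,40],[26,2,0,0,0,0,40],[26,2,0,0,0,0,40],[24,2,0,0,0,0,40],[0,0,0,0,0,0,40]]

```text
clock: 10.15
tool_pos: [0.4578, -0.1517, 0.1996]
eef_rot: [-0.109, 0.994, -0.0, -0.003]
contact_force: [0.4, 0.6, 0.0]
opening: 0.401
```

```bash
python3 - <<'E'
from h import *
t=eyes.snapshot("scene"); d=t["pixels"][130:250,200:340,::-1]
s=eyes.snapshot("top")["pixels"][95:255,185:345,::-1]
a=np.hstack([cv2.resize(d,(420,360),interpolation=2),cv2.resize(s,(360,360),interpolation=2)]); cv2.imwrite("pics/p8.png",a)
s=readout.get_state();print(s["tool_pos"],s["eef_rot"],s["contact_force"])
E
```

```text
[ 0.46236012 -0.15077749  0.20001488] [-1.09734141e-01  9.93960778e-01 -9.02013256e-05  6.17777269e-04] [ 0.09946856 -0.5090413  -0.00582183]
```

View pics/p8.png

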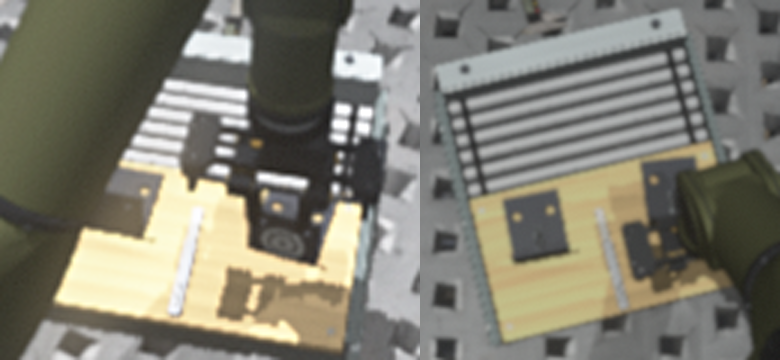

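```bash
python3 - <<'E'
from h import *
s=eyes.snapshot("top");t=eyes.snapshot("scene")
c0=np.array([.4847,-.0482]);a=.221;M=np.array([[np.cos(a),-np.sin(a)],[np.sin(a),np.cos(a)]])
L=lambda p:((p[:,:2]-c0)@M*1000).round(1)
print(L(ray(s,(np.array([(221,163),(276,157)])+.5)/2.25-.5+[185,95],[.051]*2)))
print(L(ray(t,(np.array([(248,248),(322,264)])+.5)/3-.5+[200,130],[.045]*2)))
p=readout.get_state()["tool_pos"]; print(L(p[None]))
E
```

```text
[[  97.5  -70.9]
 [  87.8 -150. ]]
[[   8.6  -59.1]
 [   3.7 -143.1]]
[[-43.1 -95. ]]
```

The upright's far edge and the foot agree: heel at line x of about 0–8 mm, y of about -101 mm, askew by about 0.1 rad. I'll shift 6 mm right, go down, then push slowly to square it up.

>>> carry_out:
  motion:
    - [[0,-6,25,0,0,0,40],[0,0,25,0,0,0,40],[0,0,25,0,0,0,40],[0,0,20,0,0,0,40],[0,0,16,0,0,0,40],[0,0,0,0,0,0,40]]

```text
clock: 10.95
tool_pos: [0.4635, -0.1558, 0.0869]
eef_rot: [-0.111, 0.994, 0.0, -0.001]
contact_force: [-0.2, 0.8, 0.6]
opening: 0.401
```

>>> carry_out:
  motion:
    - [[-6,0,0,0,0,0,40],[-6,0,0,0,0,0,40],[-6,0,0,0,0,0,40],[-5,0,0,0,0,0,40],[-5,0,0,0,0,0,40],[-5,0,0,0,0,0,40],[-5,0,0,0,0,0,40],[-5,0,0,0,0,0,40]]

```text
clock: 11.75
tool_pos: [0.5025, -0.1491, 0.0886]
eef_rot: [-0.109, 0.994, -0.001, -0.003]
contact_force: [-5.9, -4.0, 3.7]
opening: 0.4
```

>>> carry_out:
  motion:
    - [[-5,0,0,0,0,0,40],[-5,0,0,0,0,0,40],[-5,0,0,0,0,0,40],[-5,0,0,0,0,0,40],[-5,0,0,0,0,0,40],[-5,0,0,0,0,0,40],[-5,0,0,0,0,0,40],[-5,0,0,0,0,0,40]]

```text
clock: 12.55
tool_pos: [0.54, -0.1399, 0.0885]
eef_rot: [-0.109, 0.994, -0.001, -0.004]
contact_force: [-9.5, -1.5, 7.3]
opening: 0.401
```

The 7 N upward force on the tool is unexpected, so I'll look before going on.

```bash
python3 - <<'E'
from h import *
t=eyes.snapshot("scene"); d=t["pixels"][110:230,220:360,::-1]
w=eyes.snapshot("wrist")["pixels"][:,:,::-1]
a=np.hstack([cv2.resize(d,(420,360),interpolation=2),cv2.resize(w,(380,285))[[*range(285)]+[284]*75]]); cv2.imwrite("pics/p9.png",a)
s=readout.get_state();print(s["tool_pos"],s["contact_force"],s["moment"])
E
```

```text
[ 0.54165061 -0.1394546   0.08851823] [-5.45312621 -1.96293611  2.60151461] [-0.179314    0.81125381  0.01960361]
```

View pics/p9.png

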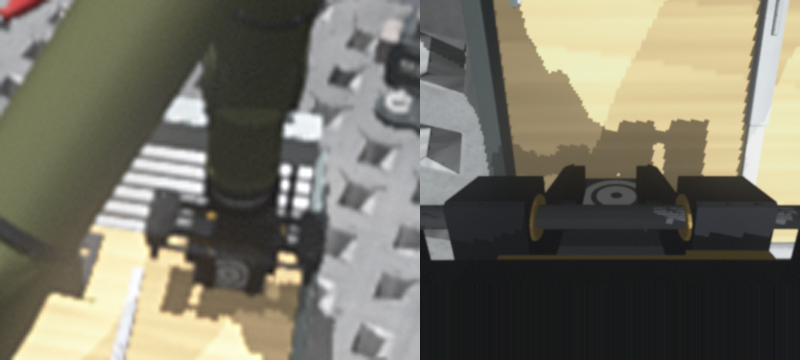

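The foot stands square across both fingers with the ring central at (612,195) in the wrist half. The force eased when the arm stopped, so it is ordinary friction. I'll carry on and watch it.

>>> carry_out:
  motion:
    - [[-5,0,0,0,0,0,40],[-5,0,0,0,0,0,40],[-5,0,0,0,0,0,40],[-5,0,0,0,0,0,40],[-5,0,0,0,0,0,40],[-5,0,0,0,0,0,40],[-5,0,0,0,0,0,40],[-5,0,0,0,0,0,40]]

```text
clock: 13.45
tool_pos: [0.5839, -0.1293, 0.0887]
eef_rot: [-0.11, 0.994, 0.0, 0.0]
contact_force: [-2.4, -0.7, -1.2]
opening: 0.399
```

>>> carry_out:
  motion:
    - [[-5,0,0,0,0,0,40],[-5,0,0,0,0,0,40],[-5,0,0,0,0,0,40],[-5,0,0,0,0,0,40],[-5,0,0,0,0,0,40],[-5,0,0,0,0,0,40],[-5,0,0,0,0,0,40],[-5,0,0,0,0,0,40]]

```text
clock: 14.25
tool_pos: [0.6228, -0.1205, 0.0888]
eef_rot: [-0.11, 0.994, 0.0, 0.0]
contact_force: [-1.7, 0.8, 0.8]
opening: 0.399
```

>>> carry_out:
  motion:
    - [[-4,0,0,0,0,0,40],[-4,0,0,0,0,0,40],[-4,0,0,0,0,0,40],[-3,0,0,0,0,0,40],[-3,0,0,0,0,0,40]]

```text
clock: 14.75
tool_pos: [0.6401, -0.117, 0.0888]
eef_rot: [-0.11, 0.994, -0.0, 0.0]
contact_force: [-1.7, 0.8, 0.1]
opening: 0.402
```

>>> carry_out:
  motion:
    - [[-3,0,0,0,0,0,40],[-3,0,0,0,0,0,40],[-2,0,0,0,0,0,40],[-2,0,0,0,0,0,40],[0,0,0,0,0,0,40]]

```text
clock: 15.25
tool_pos: [0.6501, -0.1148, 0.0888]
eef_rot: [-0.11, 0.994, -0.0, 0.001]
contact_force: [-0.7, -0.2, 0.3]
opening: 0.4
```

>>> carry_out:
  motion:
    - [[-2,0,0,0,0,0,40],[-2,0,0,0,0,0,40],[0,0,0,0,0,0,40]]

```text
clock: 15.55
tool_pos: [0.6539, -0.114, 0.0888]
eef_rot: [-0.11, 0.994, -0.0, 0.0]
contact_force: [-0.2, -0.4, -0.6]
opening: 0.398
```

>>> carry_out:
  motion:
    - [[-2,0,0,0,0,0,40],[-2,0,0,0,0,0,40],[0,0,0,0,0,0,40]]

```text
clock: 15.85
tool_pos: [0.6559, -0.1136, 0.0886]
eef_rot: [-0.11, 0.994, -0.0, -0.002]
contact_force: [-5.4, 0.0, 4.3]
opening: 0.4
```

>>> carry_out:
  motion:
    - [[-1,0,0,0,0,0,40],[-1,0,0,0,0,0,40],[0,0,0,0,0,0,40]]

```text
clock: 16.15
tool_pos: [0.6559, -0.1136, 0.0886]
eef_rot: [-0.11, 0.994, -0.001, -0.004]
contact_force: [-10.7, -1.3, 7.5]
opening: 0.401
```

It has stalled at line x of about 153 + 9 mm, which matches the stop. I'll press a touch more to seat it flat, then back off and lift away.

>>> carry_out:
  motion:
    - [[-1,0,0,0,0,0,40],[0,0,0,0,0,0,40],[0,0,0,0,0,0,40],[2,0,0,0,0,0,40],[2,0,0,0,0,0,40],[5,0,0,0,0,0,40],[20,0,0,0,0,0,40],[30,0,0,0,0,0,40]]

```text
clock: 16.95
tool_pos: [0.6043, -0.1242, 0.0889]
eef_rot: [-0.11, 0.994, 0.001, 0.002]
contact_force: [-0.1, -0.1, 0.0]
opening: 0.399
```

>>> carry_out:
  motion:
    - [[0,0,-40,0,0,0,40],[0,0,-40,0,0,0,40],[30,0,-40,0,0,0,40],[40,0,0,0,0,0,40],[40,0,0,0,0,0,40],[40,0,0,0,0,0,40],[0,0,0,0,0,0,40]]

```text
clock: 17.65
tool_pos: [0.45, -0.1599, 0.2085]
eef_rot: [-0.108, 0.994, -0.001, -0.004]
contact_force: [0.3, -1.2, -0.8]
opening: 0.401
```

```bash
python3 - <<'E'
from h import *
t=eyes.snapshot("scene"); d=t["pixels"][110:250,200:340,::-1]
s=eyes.snapshot("top")["pixels"][95:255,185:345,::-1]
a=np.hstack([cv2.resize(d,(320,320),interpolation=2),cv2.resize(s,(480,480),interpolation=2)[:320]]); 
a=np.zeros((480,800,3),np.uint8);a[:320,:320]=cv2.resize(d,(320,320),interpolation=2);a[:,320:]=cv2.resize(s,(480,480),interpolation=2)
cv2.imwrite("pics/p10.png",a)
s=readout.get_state();print(s["tool_pos"],s["contact_force"])
E
```

```text
[ 0.45659578 -0.15832953  0.2091247 ] [0.17542905 0.75535554 0.3561856 ]
```

View pics/p10.png

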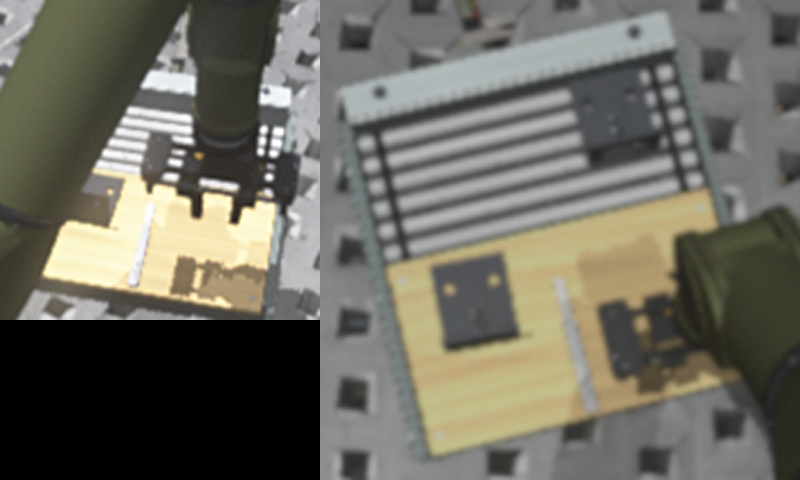

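```bash
python3 - <<'E'
from h import *
s=eyes.snapshot("top")
c0=np.array([.4847,-.0482]);a=.221;M=np.array([[np.cos(a),-np.sin(a)],[np.sin(a),np.cos(a)]])
L=lambda p:((p[:,:2]-c0)@M*1000).round(1)
f=lambda P,z:L(ray(s,(np.array(P)+.5)/3-.5+[185-320/3,95],[z]*len(P)))
print("far edge",f([(571,86),(643,68)],.051).tolist(),"foot top",f([(590,162),(661,144)],.120).tolist())
g=cv2.resize(s["pixels"][110:158,260:318,::-1],(696,576),interpolation=2); cv2.imwrite("pics/p11.png",g)
E
```

```text
far edge [[251.0, -60.0], [252.8, -141.8]] foot top [[147.1, -52.5], [148.7, -128.7]]
```

View pics/p11.png

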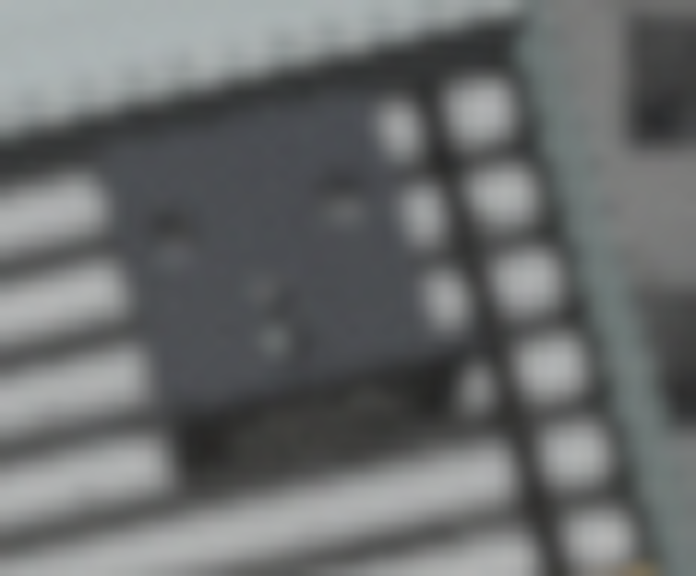

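The enlarged crop shows the far edge of the upright, (100,150) to (370,85), parallel to the stop and the rollers and right up against the stop face. The measured 251–253 mm compares with 252 mm measured for the stop itself by the same method. I'll hand it in.

```bash
python3 -c "
from plant import ticket; print(ticket.finish_job())"
```

```text
the job is handed in; nothing more can be done
None
```

I tipped both brackets onto their backs with the fingertips. The right-hand one carried the ring, so I squared it up with two fingertips and pushed it along the rollers until it stalled against the end stop. The plain one is still lying on the deck. The job took about 18 s of the 58 s allowed.

- **Position at the stop:** the stamped bracket's far edge measures 251–253 mm ahead of deck centre. The stop face measured 251–252 mm by the same method, against 255 mm stated, which is within calibration error. The bracket is parallel to the stop to within about 0.02 rad.
- **Forces:** the last push read about 11 N and 8 N upward before I pressed 1 mm further. Every reading I took was far below the limits.
- **Bystanders:** the soapstone holder looked unmoved in the last picture. I did not look again at the tools on the platen, but the arm only passed well above them.
- **Pictures:** I viewed 12, two past the budget.

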